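# Weigh the canister on the kitchen balance

## Task

Weigh the jar that stands on the two-pan kitchen balance: take disc weights from the slanted rack and slide them, one on another, down over the stem of the empty pan until the beam comes to rest level (the nearest match these weights give is level enough). Lower the weights onto the pan rather than dropping them, leave the jar on its pan and the other kitchen things where they are, and leave every weight you do not need on a rack peg.

Things in the scene. Friction and masses are not known exactly. Their poses are not given: they have to be found in the camera images.
- beam (a joint): beam tilt in rad: 0 = level (so when unloaded), negative = jar's side low, positive = stem side low; starts at its stop -0.2, other stop +0.2. Settles in about 1.5 s at 1 mrad per 1.5 g of load difference, wherever the loads stand on the pans. An upright 75 mm needle before a black dial facing away from the robot shows it (white mark = level). Within 0.027 counts as level.
- balance: the fixed two-pan balance, painted grey base 110 mm (x) by 240 mm (y) by 30 mm, its dial plate up to 175 mm high in the middle. Origin: centre of the underside, z up; the beam lies along its y, pivot 90 mm up, arms 110 mm long: the stem pan at y = -110 mm, the jar's pan at y = +110 mm. The pans always stay horizontal and rise or sink up to 22 mm from level.
- stem_pan: flat round steel pan, 100 mm diameter, 4 mm thick, no rim, with an upright stem at its centre. Origin at its pivot on the beam, 28 mm below the pan's upper face; z up.
- stem_foot (a point): centre of the upper face of the stem pan, on the stem's axis; moves with the pan (level: 118 mm above the table). The stem is 12 mm in diameter, rises 52 mm above this point, and its last 6 mm taper.
- load_top (a point): centre of the upper face of the jar's pan (steel, 100 mm diameter with a low wire edge); moves with it.
- rack_face: slanted face of the fixed white plastic weight rack, 100 mm (up the slope) by 270 mm, inclined 30 degrees so that it faces the robot. Origin: centre of the face, 62 mm above the table; z = outward normal (leaning towards the robot), x = up the slope, y = along the row. Four pegs, 12 mm diameter, stand 14 mm out of the face along z at y = -99, -33, +33, +99 mm, x = 0.
- ring300: plain steel disc weight with a 16 mm through hole, 54 mm diameter, 18 mm thick, 300 g. Origin: centre of its underside, z along the hole, away from the rack face. Starts threaded on one of the rack's four pegs (which one varies), lying flat on the slanted face.
- ring150: plain steel disc weight with a 16 mm through hole, 48 mm diameter, 12 mm thick, 150 g. Origin: centre of its underside, z along the hole, away from the rack face. Starts threaded on one of the rack's four pegs (which one varies), lying flat on the slanted face.
- ring100: plain steel disc weight with a 16 mm through hole, 40 mm diameter, 12 mm thick, 100 g. Origin: centre of its underside, z along the hole, away from the rack face. Starts threaded on one of the rack's four pegs (which one varies), lying flat on the slanted face.
- ring50: plain steel disc weight with a 16 mm through hole, 31 mm diameter, 12 mm thick, 50 g. Origin: centre of its underside, z along the hole, away from the rack face. Starts threaded on one of the rack's four pegs (which one varies), lying flat on the slanted face.
- canister: white ceramic jar with a steel lid, 72 mm diameter, 85 mm high, standing on the balance pan without stem. Its filling is unknown: 375 to 565 g in all. Origin: centre of its underside, z up.
- saucepot: small steel pot, about 100 mm across, 60 mm high; bystander. Origin: centre of its underside.
- spice: spice jar with a black lid, 44 mm diameter, 85 mm high; bystander. Origin: centre of its underside.
- spatula: kitchen spatula lying on the table; bystander. Origin: underside, about mid-length.
Mind the look-alikes: they are no part of the job. Several things have the shape of the canister; the one meant has the colours described above.

How it is judged:
At the end, for the whole second after the job is handed in: Beam at rest within 0.027 rad of level; jar upright on its own pan, within 25 mm of its centre; each disc either lies level over the stem (within 5 mm of its axis, underside at most 45 mm above the pan) or flat on the rack face on a peg; nothing moving (value of joint beam between -0.027 and 0.027 rad and velocity of joint beam between -0.02 and 0.02 rad/s and horizontal distance between canister and load_top below 0.025 m and z of canister in the frame of load_top between -0.004 and 0.004 m and angle between canister's own z axis and vertical below 0.1 rad and ((horizontal distance between ring300 and stem_foot below 0.005 m and z of ring300 in the frame of stem_foot between -0.003 and 0.045 m and angle between the z axis of ring300 and the z axis of stem_foot, either way round below 0.12 rad) or (x of ring300 in the frame of rack_face between -0.012 and 0.012 m and y of ring300 in the frame of rack_face between -0.115 and 0.115 m and z of ring300 in the frame of rack_face between -0.003 and 0.02 m and angle between the z axis of ring300 and the z axis of rack_face, either way round below 0.12 rad)) and ((horizontal distance between ring150 and stem_foot below 0.005 m and z of ring150 in the frame of stem_foot between -0.003 and 0.045 m and angle between the z axis of ring150 and the z axis of stem_foot, either way round below 0.12 rad) or (x of ring150 in the frame of rack_face between -0.012 and 0.012 m and y of ring150 in the frame of rack_face between -0.115 and 0.115 m and z of ring150 in the frame of rack_face between -0.003 and 0.02 m and angle between the z axis of ring150 and the z axis of rack_face, either way round below 0.12 rad)) and ((horizontal distance between ring100 and stem_foot below 0.005 m and z of ring100 in the frame of stem_foot between -0.003 and 0.045 m and angle between the z axis of ring100 and the z axis of stem_foot, either way round below 0.12 rad) or (x of ring100 in the frame of rack_face between -0.012 and 0.012 m and y of ring100 in the frame of rack_face between -0.115 and 0.115 m and z of ring100 in the frame of rack_face between -0.003 and 0.02 m and angle between the z axis of ring100 and the z axis of rack_face, either way round below 0.12 rad)) and ((horizontal distance between ring50 and stem_foot below 0.005 m and z of ring50 in the frame of stem_foot between -0.003 and 0.045 m and angle between the z axis of ring50 and the z axis of stem_foot, either way round below 0.12 rad) or (x of ring50 in the frame of rack_face between -0.012 and 0.012 m and y of ring50 in the frame of rack_face between -0.115 and 0.115 m and z of ring50 in the frame of rack_face between -0.003 and 0.02 m and angle between the z axis of ring50 and the z axis of rack_face, either way round below 0.12 rad)) and linear speed of each of ring300, ring150, ring100, ring50 below 0.02 m/s); the robot touches nothing.
It fails at once if a weight is dropped: let go, it falls down the stem faster than 0.5 m/s (from over about 13 mm) ((linear speed of ring300 above 0.5 m/s and contact force between ring300 and the fingers below 0.2 N and horizontal distance between ring300 and stem_foot below 0.015 m and z of ring300 in the frame of stem_foot below 0.06 m) or (linear speed of ring150 above 0.5 m/s and contact force between ring150 and the fingers below 0.2 N and horizontal distance between ring150 and stem_foot below 0.015 m and z of ring150 in the frame of stem_foot below 0.06 m) or (linear speed of ring100 above 0.5 m/s and contact force between ring100 and the fingers below 0.2 N and horizontal distance between ring100 and stem_foot below 0.015 m and z of ring100 in the frame of stem_foot below 0.06 m) or (linear speed of ring50 above 0.5 m/s and contact force between ring50 and the fingers below 0.2 N and horizontal distance between ring50 and stem_foot below 0.015 m and z of ring50 in the frame of stem_foot below 0.06 m)).
It fails at once if a bystander (pot, spice jar, spatula) is pushed more than 30 mm (distance of any of saucepot, spice, spatula from where it was at the start of the episode above 0.03 m).
It also fails if it takes over 72 s, if anything falls off the work surface, if the arm or the gripper's body presses on something with over 40 N, if the wrist force passes 120 N, or if a joint passes its speed limit or range.

## Robot

A 7-joint arm with a two-finger parallel gripper is mounted at the origin on the work surface. World frame = base frame: x ahead of the robot, y to its left, z up, the work surface at z = 0. Lengths are in m, angles in rad, forces in N, time in s.
With the tool pointing down it reaches from about 0.35 to 0.9 m from the base axis. Payload 19.9 kg.
Tool frame: the origin (TCP) lies midway between the tips of the shut fingers; the grasp point (between the pads) lies 19 mm behind it; z points along the fingers, y is the line along which they close (so a half turn about z gives the same grasp; the last joint's range is limited). The gripper opens to 85 mm and grips with 20 to 120 N. Pads are 22 mm wide; open, the fingers measure 114 mm over their backs; the gripper's body (76 mm by 85 mm) begins 54 mm behind the grasp point. The pads swing forward as they close: fully open they stand 13 mm farther back than shut.
Start: joints at [1.151, 0.417, -0.01, 1.614, 0.005, 1.111, -0.053], TCP at [0.231, -0.581, 0.231] pointing down, gripper open.
Joint ranges: [-2.81, 2.81], [-0.39, 2.02], [-1.27, 1.25], [0.06, 2.57], [-1.19, 4.33], [0.19, 2], [-2.82, 2.82]. Speed limits (rad/s): [1.89, 1.89, 2.39, 2.39, 3.01, 3.01, 3.01].

## Interface

Orientations are given as a unit quaternion [w, x, y, z].
In Python, from station import r gives the robot as it stands.
- The arm moves only by the tool play_rows, never from a script. Its argument "motion" is text: rows parted by semicolons, each of 7 numbers parted by spaces: the closure, from 0 (fully open) to 1 (shut), then the shift along the world's x, y, z in cm, then the turn, a rotation vector about the world's x, y, z in degrees. In form: gripper tx ty tz ax ay az; .... A call has 1 to 12 rows; each row is the pose to reach, as a shift and turn from the pose commanded when the call began; what a row does not reach only later rows make up. A row lasts 1/12 s, in which the tool goes at most 41.7 mm and 7.16 degrees, less where a joint would pass 70% of its speed; a pose out of reach is approached as far as the arm can. A call with a gripper value outside its range is refused whole. The fingers move at their own pace and stop on an object; "force" is the grip in N (left out, the last holds). Time passes only in rows, so rows that repeat a pose let the fingers close. It gives the time, the measured TCP pose, the force, the opening and the grip force at its end, in the units of the state.
- r.state(): the state, without advancing time (a new reading comes with each control period).
- r.snapshot(name): name is "side" or "top" or "wrist"; returns a dict with "image" (420x560x3 uint8, blue, green, red), "intrinsics" (3x3 intrinsics, pixels), "xyz" and "rotation" of the camera in the world. Camera axes: x right, y down, z forward; pixel columns grow to the right and rows downward; lengths in m; the calibration is good to about 2 mm. A picture is of the moment at which its call begins. There is no depth.
- r.close_job(): hands the job in; it is judged then, once.
The state is a dict: "t": time; "joint_positions": joint angles; "joint_velocities": joint speeds; "effort": joint torques, N m; "eef_pos": TCP position; "tcp_rot": TCP orientation; "contact_force": force on the tool from outside, world axes, zero at the start; "torque": the same for the moment, N m; "opening": finger opening in m; "grasp_force": force on a finger pad.
Only numpy, scipy, OpenCV 4.12 (cv2) and the standard library are available. Lean on these libraries where they do the work, as an engineer would, in place of code of your own. Each camera call takes 0.05 s, during which the arm holds its last target. There are 200 camera calls.

## Working session

There is one attempt and no reset: what is moved stays moved. The work goes in short steps, Python scripts to look and compute and a tool call to move; the robot and the scene stay as the last step left them, time stands still between calls to the robot, and variables do not carry over. Pictures are saved under pics/ and viewed, at most 10 in all, crops included, and the job is handed in when it is done.

Besides the shell and the picture viewer there is one more tool, called after "Request:" by a JSON object that holds its "api" and its "payload", one argument or row to a line. play_rows: Moves the arm, as the interface text tells. Its arguments: {"type":"object","properties":{"motion":{"type":"string"},"force":{"type":"number"}},"required":["motion"]}

```bash
ls; mkdir -p pics; python3 - <<'E'
from station import r
import cv2,numpy as np
s=r.state();print(s)
ims=[]
for n in("side","top"):
    d=r.snapshot(n);cv2.imwrite(f"pics/{n}0.png",d["image"]);print(n,d["intrinsics"],d["xyz"],d["rotation"])
E
```

```text
pics
{'t': 0.0, 'joint_positions': array([ 1.15050371,  0.41798641, -0.01028667,  1.61417576,  0.00471779,
        1.11068961, -0.05299619]), 'joint_velocities': array([-0.00075874,  0.00015109, -0.00165992, -0.00188014,  0.00122476,
        0.00038522,  0.00155061]), 'effort': array([-9.76852207e-04, -8.64463806e+01,  6.78468291e-01, -4.34906924e+01,
        1.90911553e-02,  7.47603248e-03, -9.72378189e-06]), 'eef_pos': array([ 0.23097272, -0.58038222,  0.23065192]), 'tcp_rot': array([-5.93640121e-04,  9.82117406e-01,  1.88268478e-01, -1.72050210e-04]), 'contact_force': array([ 0.82812764,  0.75650628, -0.43898798]), 'torque': array([ 0.01322368,  0.01700308, -0.01591813]), 'grasp_force': 0.0, 'opening': 0.08550471314673555}
side [[471.12606615   0.         282.79581036]
 [  0.         471.12606615 204.68739296]
 [  0.           0.           1.        ]] [ 0.40067988 -0.71320487  1.0356993 ] [-0.3438262   0.93339589 -0.09908144  0.0271757 ]
top [[439.91043277   0.         280.69802492]
 [  0.         439.91043277 201.93477295]
 [  0.           0.           1.        ]] [0.41900185 0.03783793 1.15578317] [-0.04960879  0.71201357 -0.699344    0.03864731]
```

View pics/top0.png

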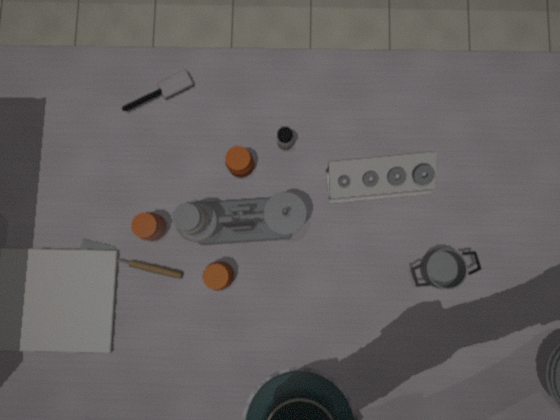

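View pics/side0.png

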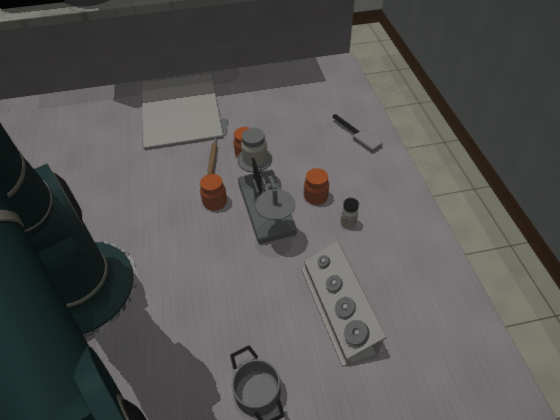

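The white, steel-lidded jar at top (190,217) on the balance pan is the canister. The look-alikes at (238,160), (148,225) and (217,276) are orange and stand on the table. On the rack, from +y to -y, the top view shows discs at (344,181), (370,178), (396,175) and (424,174) with growing size: 50, 100, 150 and 300. I'll confirm in one enlarged crop.

```bash
python3 - <<'E'
import cv2,numpy as np
a=cv2.imread("pics/top0.png")[140:255,165:445]; b=cv2.imread("pics/side0.png")[120:370,190:390]
a=cv2.resize(a,None,fx=2.8,fy=2.8,interpolation=cv2.INTER_CUBIC)
cv2.imwrite("pics/c1.png",cv2.convertScaleAbs(a,alpha=1.5))
E
cat > h.py <<'E'
import numpy as np,cv2
from scipy.spatial.transform import Rotation as R
def rot(q): return R.from_quat(np.roll(q,-1)).as_matrix()
C={"top":(np.array([[439.91043,0,280.698],[0,439.91043,201.9348],[0,0,1]]),np.array([.41900185,.03783793,1.15578317]),rot([-0.04960879,0.71201357,-0.699344,0.03864731])),
"side":(np.array([[471.12606,0,282.7958],[0,471.12606,204.6874],[0,0,1]]),np.array([.40067988,-.71320487,1.0356993]),rot([-0.3438262,0.93339589,-0.09908144,0.0271757]))}
def cam(d): return d["intrinsics"],np.array(d["xyz"]),rot(d["rotation"])
def pix(c,z,u,v):
    K,t,M=c; d=M@np.linalg.solve(K,[u,v,1]); return t+d*(z-t[2])/d[2]
def proj(c,p):
    K,t,M=c; q=K@(M.T@(np.asarray(p)-t)); return q[:2]/q[2]
E
python3 - <<'E'
from h import *
for n,u,v,z in[("300",424,174,.0776),("150",396,175,.0724),("100",370,178,.0724),("50",344,181,.0724)]:
    print(n,pix(C["top"],z,u,v))
for n,u,v,z in[("300",357,333,.0776),("150",345,308,.0724),("100",334,284,.0724),("50",324,261,.0724)]:
    print(n,pix(C["side"],z,u,v))
print("stem",pix(C["top"],.192,287,211),"jar",pix(C["top"],.181,187,217))
E
```

```text
300 [ 0.63004689 -0.29798612  0.0776    ]
150 [ 0.62741243 -0.23010387  0.0724    ]
100 [ 0.61877384 -0.1654535   0.0724    ]
50 [ 0.61013529 -0.1008034   0.0724    ]
300 [ 0.63254969 -0.30417251  0.0776    ]
150 [ 0.62563402 -0.23869539  0.0724    ]
100 [ 0.61836141 -0.173485    0.0724    ]
50 [ 0.61213427 -0.10641696  0.0724    ]
stem [0.51999373 0.03969656 0.192     ] jar [0.50382379 0.26251216 0.181     ]
```

View pics/c1.png

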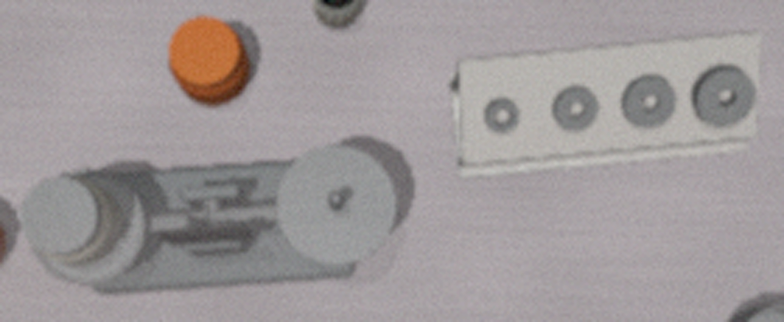

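```bash
cat >> h.py <<'E'
def tool(n,ydir):  # tool z=-n, y along ydir
    z=-np.array(n);y=np.array(ydir)-np.dot(ydir,z)*z;y/=np.linalg.norm(y);return np.c_[np.cross(y,z),y,z]
def rack(yaw):
    return R.from_euler('z',yaw).as_matrix()@R.from_euler('y',-30,degrees=True).as_matrix()
def move(s,p,M):
    d=(np.array(p)-s["eef_pos"])*100; M0=rot(s["tcp_rot"])
    M2=M.copy();M2[:,:2]*=-1
    for X in(M,M2): print("shift",d.round(2),"turn",np.degrees(R.from_matrix(X@M0.T).as_rotvec()).round(1))
E
python3 - <<'E'
from h import *
from station import r
px=[(424.3,174.6),(397.1,176.1),(370.7,178.2),(344.3,181.4)]
P=np.array([pix(C["top"],.0741,*p) for p in px]);print(P.round(4))
k=np.array([-99,-33,33,99])/1000
a=np.polyfit(k,P[:,:2],1);print(a); yaw=np.arctan2(-a[0,0],a[0,1]);print("yaw",yaw, "len",np.hypot(*a[0]))
Rk=rack(yaw);o=np.r_[a[1],.0741]-.014*Rk[:,2];print("origin",o,"n",Rk[:,2])
print("stem",pix(C["top"],.118-.022+.052,287.9,208.9),"pan",pix(C["top"],.096+.044,285.4,213.2), pix(C["top"],.14,285.4,213.2))
print("proj side",[proj(C["side"],o+Rk@[0,y,.014]) for y in k])
p=o+Rk@[0,-.099,.09];print(p);move(r.state(),p,tool(Rk[:,2],Rk[:,0]))
E
```

```text
[[ 0.6292 -0.2998  0.0741]
 [ 0.6243 -0.2324  0.0741]
 [ 0.618  -0.1669  0.0741]
 [ 0.6088 -0.1013  0.0741]]
[[-0.10232404  1.00131222]
 [ 0.62009978 -0.200089  ]]
yaw 0.10183643937656717 len 1.0065268902387585
origin [ 0.62706351 -0.19937738  0.06197564] n [-0.49740957 -0.05083026  0.8660254 ]
stem [0.52950351 0.03779132 0.148     ] pan [0.52024893 0.0434198  0.14      ] [0.52024893 0.0434198  0.14      ]
proj side [array([354.99843172, 331.56422141]), array([343.39867926, 305.56635568]), array([332.65878194, 281.4956344 ]), array([322.68654892, 259.14543548])]
[ 0.59236104 -0.3024392   0.13991793]
shift [36.13 27.8  -9.08] turn [-16.7 -27.6  72.3]
shift [36.13 27.8  -9.08] turn [  29.5  -17.9 -103.1]
```

Request:
{"api": "play_rows", "payload": {
  "motion": "0 36.1 27.8 -5 -16.7 -27.6 72.3;0 36.1 27.8 -5 -16.7 -27.6 72.3;0 36.1 27.8 -5 -16.7 -27.6 72.3;0 36.1 27.8 -5 -16.7 -27.6 72.3;0 36.1 27.8 -5 -16.7 -27.6 72.3;0 36.1 27.8 -5 -16.7 -27.6 72.3;0 36.1 27.8 -5 -16.7 -27.6 72.3;0 36.1 27.8 -5 -16.7 -27.6 72.3;0 36.1 27.8 -9.1 -16.7 -27.6 72.3;0 36.1 27.8 -9.1 -16.7 -27.6 72.3;0 36.1 27.8 -9.1 -16.7 -27.6 72.3;0 36.1 27.8 -9.1 -16.7 -27.6 72.3",
  "force": 60
}}

```text
t: 1.1
eef_pos: [0.5937, -0.2984, 0.1373]
tcp_rot: [0.172, 0.644, 0.72, 0.195]
contact_force: [-1.0, 0.5, -0.9]
opening: 0.0854
grasp_force: 0.0
```

```bash
python3 - <<'E'
from h import *
from station import r
d=r.snapshot("wrist");cv2.imwrite("pics/w1.png",cv2.convertScaleAbs(d["image"],alpha=1.4));s=r.state()
import pickle;pickle.dump((d,s),open("w1.pkl","wb"))
Rk=rack(.1018);o=np.array([.62706,-.19938,.06198])
p=o+Rk@[0,-.099,.09];move(s,p,tool(Rk[:,2],Rk[:,0]));print(s["joint_positions"].round(2))
M=rot(s["tcp_rot"]);print("cam in tool",M.T@(np.array(d["xyz"])-s["eef_pos"]),M.T@rot(d["rotation"]))
c=cam(d);print([proj(c,o+Rk@[0,y,.014]).round(1) for y in(-.099,-.033)])
E
```

```text
shift [-0.13 -0.38  0.24] turn [-0.3  0.  -0.3]
shift [-0.13 -0.38  0.24] turn [-89.5  -9.7 155.7]
[ 1.02  0.51 -0.57  1.92 -0.16  0.37  0.81]
cam in tool [ 0.0836048  -0.00014238 -0.14148036] [[ 0.00548862 -0.94637359 -0.32302771]
 [ 0.9999837   0.00468573  0.00326311]
 [-0.0015745  -0.32304036  0.94638388]]
[array([279.8, 231.7]), array([280.5, 137.1])]
```

View pics/w1.png

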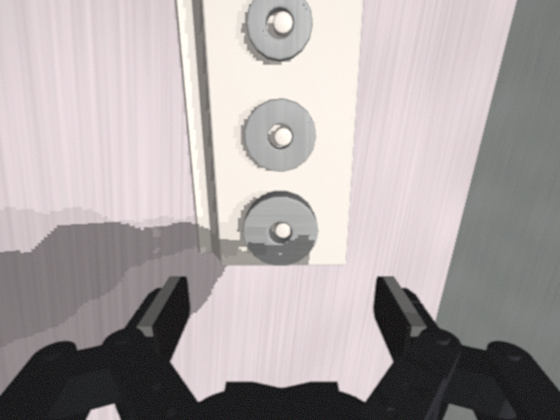

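The wrist view shows the 300 g peg at (283,231), the 150 g peg at (283,134) and the 100 g peg at (283,22). The 300 g disc is centred at about (280,229).

```bash
python3 - <<'E'
from h import *
import pickle
from station import r
d,_=pickle.load(open("w1.pkl","rb"));c=cam(d);s=r.state()
P=np.array([pix(c,.0741,*p) for p in[(283,231),(283,134),(283,22)]]);print(P.round(4))
a=np.polyfit([-.099,-.033,.033],P[:,:2],1);yaw=np.arctan2(-a[0,0],a[0,1]);print("yaw",yaw,np.hypot(*a[0]))
Rk=rack(yaw);o=np.r_[a[1],.0741]-.014*Rk[:,2];print(o.tolist())
Rk=rack(.1018)
print("300 disc ctr",pix(c,.0776,280,229),"peg frame diff",Rk.T@(pix(c,.0776,280,229)-P[0]))
t=P[0]-.014*Rk[:,2]
for h in(.09,.03,0): move(s,t+Rk@[-.0015,0,h],tool(Rk[:,2],Rk[:,0]))
print("stem",pix(C["top"],.192,287.9,208.9))
E
```

```text
[[ 0.6328 -0.2983  0.0741]
 [ 0.6251 -0.2308  0.0741]
 [ 0.6179 -0.1671  0.0741]]
yaw 0.11284424676292677 1.000008357344249
[0.6284925468847774, -0.19851712451116008, 0.061975644347017855]
300 disc ctr [ 0.62788646 -0.29519042  0.0776    ] peg frame diff [-0.00217148  0.00359854  0.00529516]
shift [ 0.   -0.36  0.16] turn [-0.3  0.  -0.3]
shift [ 0.   -0.36  0.16] turn [-89.5  -9.7 155.7]
shift [ 2.99 -0.06 -5.03] turn [-0.3  0.  -0.3]
shift [ 2.99 -0.06 -5.03] turn [-89.5  -9.7 155.7]
shift [ 4.48  0.09 -7.63] turn [-0.3  0.  -0.3]
shift [ 4.48  0.09 -7.63] turn [-89.5  -9.7 155.7]
stem [0.52467899 0.03779336 0.192     ]
```

Request:
{"api": "play_rows", "payload": {
  "motion": "0 1.0 0.1 -1.6 0 0 0.6;0 2.0 0.2 -3.3 0 0 0.6;0 3.16 0.37 -5.28 0 0 0.6;0 3.16 0.37 -5.28 0 0 0.6;0 3.16 0.37 -5.28 0 0 0.6;0 3.16 0.37 -5.28 0 0 0.6"
}}

```text
t: 1.65
eef_pos: [0.6234, -0.2996, 0.0884]
tcp_rot: [0.173, 0.644, 0.72, 0.194]
contact_force: [-0.7, 0.0, 0.1]
opening: 0.0853
grasp_force: 0.0
```

```bash
python3 - <<'E'
from h import *
from station import r
s=r.state();Rk=rack(.1128);M=tool(Rk[:,2],Rk[:,0])
print(s["eef_pos"],s["contact_force"]);move(s,[.6236,-.2993,.0872],M);print(s["joint_velocities"].round(3))
E
```

```text
[ 0.62340542 -0.2996034   0.08838492] [-0.66703377  0.03973066  0.09110588]
shift [ 0.02  0.03 -0.12] turn [-0.   0.1  0.1]
shift [ 0.02  0.03 -0.12] turn [  89.5   10.1 -155.7]
[ 0.009 -0.012 -0.007 -0.001  0.003 -0.004  0.001]
```

Request:
{"api": "play_rows", "payload": {
  "motion": "0 0.75 0.08 -1.3 0 0 0;0 1.49 0.17 -2.6 0 0 0;0 1.49 0.17 -2.6 0 0 0;0 1.49 0.17 -2.6 0 0 0;1 1.49 0.17 -2.6 0 0 0;1 1.49 0.17 -2.6 0 0 0;1 1.49 0.17 -2.6 0 0 0;1 1.49 0.17 -2.6 0 0 0;1 1.49 0.17 -2.6 0 0 0;1 1.49 0.17 -2.6 0 0 0"
}}

```text
t: 2.48
eef_pos: [0.6382, -0.2979, 0.0626]
tcp_rot: [0.173, 0.644, 0.72, 0.193]
contact_force: [-12.4, 0.6, 15.7]
opening: 0.0512
grasp_force: 59.4
```

Request:
{"api": "play_rows", "payload": {
  "motion": "1 -0.4 -0.05 0.7 0 0 0;1 -1.2 -0.14 2.1 0 0 0;1 -2.5 -0.28 4.3 0 0 0;1 -4 2 8 -3.4 29.8 0;1 -11.3 26.3 18.4 -3.4 29.8 0;1 -11.3 26.3 18.4 -3.4 29.8 0;1 -11.3 26.3 18.4 -3.4 29.8 0;1 -11.3 26.3 18.4 -3.4 29.8 0;1 -11.3 26.3 18.4 -3.4 29.8 0;1 -11.3 26.3 18.4 -3.4 29.8 0;1 -11.3 26.3 18.4 -3.4 29.8 0;1 -11.3 26.3 18.4 -3.4 29.8 0"
}}

```text
t: 3.48
eef_pos: [0.5245, -0.0301, 0.2477]
tcp_rot: [0.001, 0.665, 0.747, 0.001]
contact_force: [1.2, 0.8, -2.7]
opening: 0.0509
grasp_force: 65.1
```

Request:
{"api": "play_rows", "payload": {
  "motion": "1 0 0 0 0 0 0;1 0 0 0 0 0 0;1 0 0 0 0 0 0;1 0 0 0 0 0 0"
}}

```text
t: 3.82
eef_pos: [0.5254, -0.0355, 0.245]
tcp_rot: [0.0, 0.667, 0.745, 0.0]
contact_force: [-0.8, -0.1, -2.3]
opening: 0.0509
grasp_force: 65.2
```

```bash
python3 - <<'E'
from h import *
from station import r
import pickle
d=r.snapshot("wrist");cv2.imwrite("pics/w2.png",cv2.convertScaleAbs(d["image"],alpha=1.4));s=r.state()
pickle.dump((d,s),open("w2.pkl","wb"))
print(s["eef_pos"],s["opening"],s["contact_force"],rot(s["tcp_rot"]).round(3))
print(proj(cam(d),[.5247,.0378,.192]),proj(cam(d),s["eef_pos"]))
E
```

```text
[ 0.52542697 -0.03539669  0.24492852] 0.051288853332404814 [-0.41181269  0.18568511 -3.02691581] [[-0.11   0.994  0.001]
 [ 0.994  0.11  -0.   ]
 [-0.     0.001 -1.   ]]
[292.29418396 120.6479928 ] [279.45079958 278.38137583]
```

View pics/w2.png

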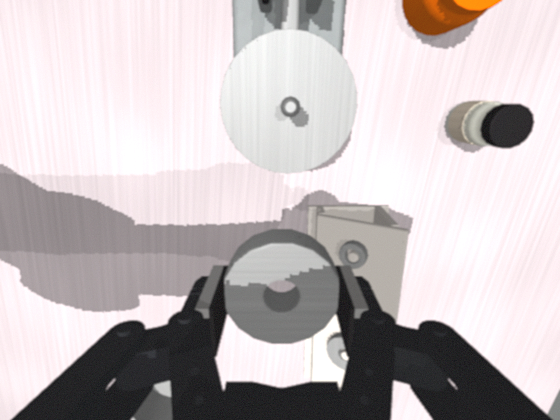

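```bash
python3 - <<'E'
from h import *
import pickle
d,s=pickle.load(open("w2.pkl","rb"));c=cam(d);M=rot(s["tcp_rot"])
g=cv2.cvtColor(d["image"],cv2.COLOR_BGR2GRAY)
a=np.array([pix(c,.192,290,105)]);print("stem",a, [pix(c,z,290,105) for z in(.188,.196)])
h=pix(c,s["eef_pos"][2]+.0166,282,295);print("hole",h,"tool",M.T@(h-s["eef_pos"]))
print("pan ctr",pix(c,.14,288.5,100.5))
big=cv2.resize(g[215:355,205:355],None,fx=4,fy=4,interpolation=cv2.INTER_CUBIC);st=cv2.resize(g[70:140,255:330],None,fx=4,fy=4,interpolation=cv2.INTER_CUBIC)
st=cv2.copyMakeBorder(st,0,560-280,0,0,cv2.BORDER_CONSTANT)
cv2.imwrite("pics/w2c.png",np.hstack([big[:,:480],st]))
E
```

```text
stem [[0.52235426 0.04620402 0.192     ]] [array([0.522464, 0.046175, 0.188   ]), array([0.52224453, 0.04623303, 0.196     ])]
hole [ 0.52649738 -0.03399504  0.26152852] tool [ 0.00127166  0.00123081 -0.01659935]
pan ctr [0.52234121 0.04876282 0.14      ]
```

View pics/w2c.png

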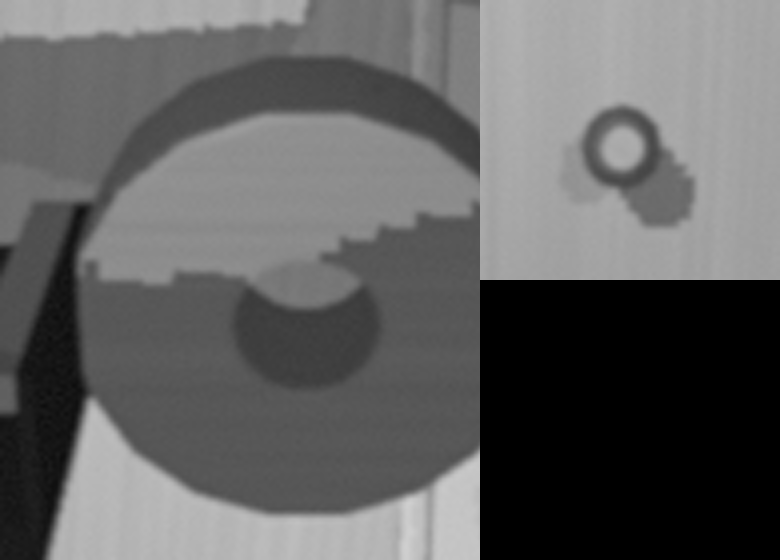

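The held disc's hole is at (281.5,296) and the stem tip at (290,107), so the shift is about (-0.39, +7.97) cm. I'll move over it and start threading.

Request:
{"api": "play_rows", "payload": {
  "motion": "1 -0.2 4 0 0 0 0;1 -0.39 7.97 0 0 0 0;1 -0.39 7.97 -3 0 0 0;1 -0.39 7.97 -4.6 0 0 0;1 -0.39 7.97 -4.6 0 0 0;1 -0.39 7.97 -4.6 0 0 0;1 -0.39 7.97 -4.9 0 0 0;1 -0.39 7.97 -5.2 0 0 0;1 -0.39 7.97 -5.5 0 0 0;1 -0.39 7.97 -5.9 0 0 0;1 -0.39 7.97 -5.9 0 0 0;1 -0.39 7.97 -5.9 0 0 0"
}}

```text
t: 4.87
eef_pos: [0.5217, 0.0454, 0.1864]
tcp_rot: [0.001, 0.666, 0.746, 0.0]
contact_force: [0.2, 0.2, -2.7]
opening: 0.0506
grasp_force: 65.1
```

Request:
{"api": "play_rows", "payload": {
  "motion": "1 0 0 -0.7 0 0 0;1 0 0 -1.4 0 0 0;1 0 0 -2.1 0 0 0;1 0 0 -2.8 0 0 0;1 0 0 -3.5 0 0 0;1 0 0 -4.0 0 0 0;1 0 0 -4.4 0 0 0;1 0 0 -4.7 0 0 0;1 0 0 -4.7 0 0 0;1 0 0 -4.7 0 0 0"
}}

```text
t: 5.7
eef_pos: [0.5217, 0.0455, 0.1395]
tcp_rot: [0.001, 0.666, 0.746, 0.001]
contact_force: [-0.8, 0.1, -1.8]
opening: 0.0508
grasp_force: 65.3
```

Request:
{"api": "play_rows", "payload": {
  "motion": "1 0 0 -0.2 0 0 0;1 0 0 -0.4 0 0 0;1 0 0 -0.4 0 0 0;1 0 0 -0.4 0 0 0"
}}

```text
t: 6.03
eef_pos: [0.5219, 0.0454, 0.1355]
tcp_rot: [0.001, 0.666, 0.746, 0.001]
contact_force: [0.1, -1.3, -0.5]
opening: 0.0509
grasp_force: 65.4
```

Request:
{"api": "play_rows", "payload": {
  "motion": "0.3 0 0 0 0 0 0;0 0 0 0 0 0 0;0 0 0 0 0 0 0;0 0 0 0 0 0 0;0 0 0 2 0 0 0;0 0 0 5 0 0 0;0 0 0 9 0 0 0;0 0.39 -4 11 0 0 0;0 0.39 -7.97 11 0 0 0;0 0.39 -7.97 11 0 0 0;0 0.39 -7.97 11 0 0 0;0 0.39 -7.97 11 0 0 0"
}}

```text
t: 7.03
eef_pos: [0.5255, -0.0342, 0.2454]
tcp_rot: [0.001, 0.667, 0.745, 0.001]
contact_force: [0.5, 0.9, 0.3]
opening: 0.0853
grasp_force: 0.0
```

Request:
{"api": "play_rows", "payload": {
  "motion": "0 0 0 0 0 0 0;0 0 0 0 0 0 0;0 0 0 0 0 0 0;0 0 0 0 0 0 0;0 0 0 0 0 0 0;0 0 0 0 0 0 0"
}}

```text
t: 7.53
eef_pos: [0.5256, -0.0341, 0.2454]
tcp_rot: [0.001, 0.666, 0.746, 0.001]
contact_force: [-0.1, 0.2, 0.5]
opening: 0.0852
grasp_force: 0.0
```

```bash
python3 - <<'E'
from h import *
import pickle
from station import r
d=r.snapshot("wrist");s=r.state();pickle.dump((d,s),open("w3.pkl","wb"))
print(s["eef_pos"])
a=pickle.load(open("w2.pkl","rb"))[0]["image"];b=d["image"]
f=lambda im:cv2.resize(im[15:185,205:375],None,fx=2.3,fy=3.2,interpolation=cv2.INTER_CUBIC)
lut=lambda im:np.clip((f(im).astype(float)-60)*1.9,0,255)
cv2.imwrite("pics/w3.png",np.hstack([lut(a),lut(b)]))
E
```

```text
[ 0.52563719 -0.03414153  0.24544491][ WARN:0@0.442] global loadsave.cpp:1063 imwrite_ Unsupported depth image for selected encoder is fallbacked to CV_8U.
```

View pics/w3.png

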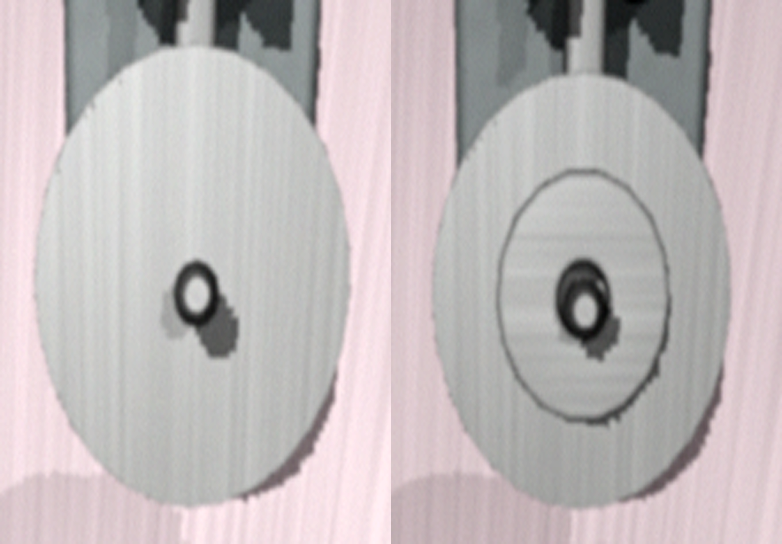

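```bash
cat >> h.py <<'E'
from scipy.optimize import least_squares
def panfit(d,roi,z0=.14,r=.05):
    """fit circle of radius r, horizontal, to grey (unsaturated) blob edge -> x,y,z of upper face"""
    im=d["image"].astype(float);x0,x1,y0,y1=roi
    m=((im[...,2]-im[...,1])<SAT).astype(np.uint8)
    m=cv2.medianBlur(m*255,5);c=cam(d)
    th=np.linspace(0,2*np.pi,180,endpoint=False);sub=(im[...,2]-im[...,1]);sub=cv2.GaussianBlur(sub,(0,0),.8)
    return m,sub,c
E
python3 - <<'E'
from h import *
import pickle
for n in("w2","w3"):
    d,s=pickle.load(open(n+".pkl","rb"));c=cam(d)
    im=cv2.GaussianBlur(d["image"],(0,0),.7).astype(float);sat=im[...,2]-im[...,1]
    L=[]
    for v in range(60,150,4):
        row=sat[v];ctr=289
        def edge(step):
            u=ctr+step*40
            # crossing of midpoint between pan & background
            vals=[row[u+step*k] for k in range(0,45)]
            hi=np.median(vals[-8:]);lo=np.median(vals[:10]);t=(hi+lo)/2
            for k in range(1,45):
                if vals[k]>=t: return u+step*(k-1+(t-vals[k-1])/(vals[k]-vals[k-1])),hi-lo
            return None,0
        for st in(-1,1):
            e,q=edge(st)
            if e is not None and q>4: L.append((e,v))
    L=np.array(L)
    def res(p):
        P=np.array([pix(c,p[2],*q) for q in L]);return (np.hypot(P[:,0]-p[0],P[:,1]-p[1])-.05)*1000
    f=least_squares(res,[.522,.046,.13],loss="soft_l1",f_scale=.3)
    print(n,len(L),f.x.round(4),np.abs(f.fun).mean(), np.sqrt(np.diag(np.linalg.inv(f.jac.T@f.jac)))*.4)
E
```

```text
w2 46 [0.5227 0.0451 0.137 ] 0.16783063310574778 [8.05382643e-05 1.98467559e-04 3.53778130e-04]
w3 46 [0.5228 0.0434 0.1251] 0.391926537719457 [9.76823509e-05 2.32940967e-04 4.56992667e-04]
```

The 300 g disc is seated over the stem (right half of the picture, around (583,300)). The pan sank about 12 mm, so the jar weighs about 440 g and the next disc is the 150 g one.

```bash
python3 - <<'E'
from h import *
Rk=rack(.1128);o=np.array([.6285,-.1985,.0620]);p0=np.array([.5255,-.0346,.2452])
for h in(.06,.03,.003): print(h,((o+Rk@[-.0015,-.033,h]-p0)*100).round(2))
print((Rk[:,2]*100).round(1))
E
```

```text
0.06 [  7.56 -20.02 -13.2 ]
0.03 [  9.05 -19.85 -15.8 ]
0.003 [ 10.39 -19.7  -18.14]
[-49.7  -5.6  86.6]
```

Request:
{"api": "play_rows", "payload": {
  "motion": "0 3.8 -10 -4 3.4 -29.8 0;0 7 -20 -8 3.4 -29.8 0;0 7 -20 -8 3.4 -29.8 0;0 7 -20 -8 3.4 -29.8 0;0 7 -20 -8 3.4 -29.8 0;0 7 -20 -10 3.4 -29.8 0;0 7.56 -20.02 -13.2 3.4 -29.8 0;0 7.56 -20.02 -13.2 3.4 -29.8 0;0 9.05 -19.85 -15.8 3.4 -29.8 0;0 9.05 -19.85 -15.8 3.4 -29.8 0;0 9.05 -19.85 -15.8 3.4 -29.8 0;0 9.05 -19.85 -15.8 3.4 -29.8 0"
}}

```text
t: 8.58
eef_pos: [0.6165, -0.2322, 0.0891]
tcp_rot: [0.173, 0.643, 0.72, 0.194]
contact_force: [0.1, -0.2, -0.4]
opening: 0.0857
grasp_force: 0.0
```

```bash
python3 - <<'E'
from h import *
from station import r
s=r.state();Rk=rack(.1128);o=np.array([.6285,-.1985,.0620]);move(s,o+Rk@[-.0015,-.033,.03],tool(Rk[:,2],Rk[:,0]))
E
```

```text
shift [-0.05 -0.1  -0.18] turn [-0.   0.1 -0. ]
shift [-0.05 -0.1  -0.18] turn [-89.6 -10.2 155.7]
```

Request:
{"api": "play_rows", "payload": {
  "motion": "0 0.6 0.07 -1.2 0 0 0;0 1.34 0.15 -2.34 0 0 0;0 1.34 0.15 -2.34 0 0 0;0 1.34 0.15 -2.34 0 0 0;1 1.34 0.15 -2.34 0 0 0;1 1.34 0.15 -2.34 0 0 0;1 1.34 0.15 -2.34 0 0 0;1 1.34 0.15 -2.34 0 0 0;1 1.34 0.15 -2.34 0 0 0;1 1.34 0.15 -2.34 0 0 0"
}}

```text
t: 9.42
eef_pos: [0.6293, -0.2316, 0.0651]
tcp_rot: [0.173, 0.644, 0.72, 0.194]
contact_force: [-14.2, 1.6, 19.0]
opening: 0.0451
grasp_force: 57.6
```

Request:
{"api": "play_rows", "payload": {
  "motion": "1 -0.4 -0.05 0.7 0 0 0;1 -1.2 -0.14 2.1 0 0 0;1 -2.5 -0.28 4.3 0 0 0;1 -4 2 8 -3.4 29.8 0;1 -10.4 19.7 18.1 -3.4 29.8 0;1 -10.4 19.7 18.1 -3.4 29.8 0;1 -10.4 19.7 18.1 -3.4 29.8 0;1 -10.4 19.7 18.1 -3.4 29.8 0;1 -10.4 19.7 18.1 -3.4 29.8 0;1 -10.4 19.7 18.1 -3.4 29.8 0;1 -10.4 19.7 18.1 -3.4 29.8 0;1 -10.4 19.7 18.1 -3.4 29.8 0"
}}

```text
t: 10.42
eef_pos: [0.5253, -0.0278, 0.2494]
tcp_rot: [0.002, 0.664, 0.748, 0.003]
contact_force: [1.2, 1.4, -0.8]
opening: 0.0445
grasp_force: 62.2
```

Request:
{"api": "play_rows", "payload": {
  "motion": "1 0 0 0 0 0 0;1 0 0 0 0 0 0;1 0 0 0 0 0 0"
}}

```text
t: 10.67
eef_pos: [0.5252, -0.0355, 0.2445]
tcp_rot: [0.0, 0.667, 0.745, 0.0]
contact_force: [0.3, -0.7, -1.7]
opening: 0.0444
grasp_force: 62.2
```

```bash
python3 - <<'E'
from h import *
import pickle
from station import r
d=r.snapshot("wrist");s=r.state();pickle.dump((d,s),open("w4.pkl","wb"))
print(s["eef_pos"],s["opening"],s["contact_force"])
im=d["image"][80:360,200:370]
cv2.imwrite("pics/w4.png",cv2.resize(cv2.convertScaleAbs(im,alpha=1.4),None,fx=2.1,fy=2.1,interpolation=cv2.INTER_CUBIC))
E
```

```text
[ 0.5252436  -0.03552943  0.24436157] 0.04436975152411295 [ 0.74538922  0.80586769 -1.19949913]
```

View pics/w4.png

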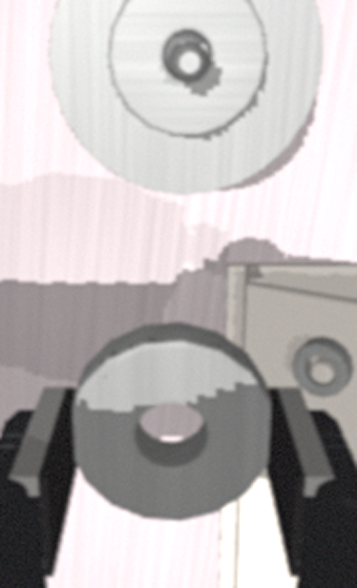

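The 150 g disc is held with its hole at about (281.4,287). The stem tip inside the seated 300 g disc is at (290,109).

```bash
python3 - <<'E'
from h import *
import pickle
d,s=pickle.load(open("w4.pkl","rb"));c=cam(d)
h=pix(c,s["eef_pos"][2]+.0079,281.4,287.1)
for z in(.176,.180,.184): print((pix(c,z,290,109)-h)*100)
d2,s2=pickle.load(open("w2.pkl","rb"));print(pix(cam(d2),.192,290,107)-pix(cam(d2),s2["eef_pos"][2]+.0166,281.5,296.2), h-s["eef_pos"])
E
```

```text
[-0.33383142  7.9144078  -7.62615732]
[-0.34530772  7.92180388 -7.22615732]
[-0.35678401  7.92919996 -6.82615732]
[-0.00386003  0.0797652  -0.06952852] [0.00097902 0.00010784 0.0079    ]
```

Request:
{"api": "play_rows", "payload": {
  "motion": "1 -0.2 4 0 0 0 0;1 -0.35 7.92 -1 0 0 0;1 -0.35 7.92 -4 0 0 0;1 -0.35 7.92 -5.5 0 0 0;1 -0.35 7.92 -5.5 0 0 0;1 -0.35 7.92 -5.5 0 0 0;1 -0.35 7.92 -5.8 0 0 0;1 -0.35 7.92 -6.1 0 0 0;1 -0.35 7.92 -6.4 0 0 0;1 -0.35 7.92 -6.9 0 0 0;1 -0.35 7.92 -6.9 0 0 0;1 -0.35 7.92 -6.9 0 0 0"
}}

```text
t: 11.72
eef_pos: [0.5219, 0.0449, 0.1759]
tcp_rot: [0.001, 0.666, 0.746, 0.0]
contact_force: [-0.0, -0.8, -1.5]
opening: 0.0442
grasp_force: 62.1
```

Request:
{"api": "play_rows", "payload": {
  "motion": "1 0 0 -0.7 0 0 0;1 0 0 -1.4 0 0 0;1 0 0 -2.0 0 0 0;1 0 0 -2.4 0 0 0;1 0 0 -2.7 0 0 0;1 0 0 -3.0 0 0 0;1 0 0 -3.3 0 0 0;1 0 0 -3.3 0 0 0;1 0 0 -3.3 0 0 0"
}}

```text
t: 12.47
eef_pos: [0.522, 0.045, 0.143]
tcp_rot: [0.001, 0.666, 0.746, 0.001]
contact_force: [-0.5, -0.9, -0.8]
opening: 0.0441
grasp_force: 62.3
```

Request:
{"api": "play_rows", "payload": {
  "motion": "0.3 0 0 0 0 0 0;0 0 0 0 0 0 0;0 0 0 0 0 0 0;0 0 0 0 0 0 0;0 0 0 2 0 0 0;0 0 0 5 0 0 0;0 0 0 9 0 0 0;0 0.35 -4 10.2 0 0 0;0 0.35 -7.92 10.2 0 0 0;0 0.35 -7.92 10.2 0 0 0;0 0.35 -7.92 10.2 0 0 0;0 0.35 -7.92 10.2 0 0 0"
}}

```text
t: 13.47
eef_pos: [0.5254, -0.0341, 0.245]
tcp_rot: [0.001, 0.667, 0.746, 0.001]
contact_force: [-0.2, 0.8, 0.5]
opening: 0.0852
grasp_force: 0.0
```

Request:
{"api": "play_rows", "payload": {
  "motion": "0 0 0 0 0 0 0;0 0 0 0 0 0 0;0 0 0 0 0 0 0;0 0 0 0 0 0 0;0 0 0 0 0 0 0;0 0 0 0 0 0 0;0 0 0 0 0 0 0;0 0 0 0 0 0 0;0 0 0 0 0 0 0;0 0 0 0 0 0 0;0 0 0 0 0 0 0;0 0 0 0 0 0 0"
}}

```text
t: 14.47
eef_pos: [0.5255, -0.0343, 0.2451]
tcp_rot: [0.001, 0.666, 0.746, 0.001]
contact_force: [0.2, -0.1, 0.2]
opening: 0.0857
grasp_force: 0.0
```

```bash
python3 - <<'E'
import pickle
from h import *
from station import r
d=r.snapshot("wrist");pickle.dump((d,r.state()),open("w5.pkl","wb"))
for n in("w2","w3","w5"):
    d,s=pickle.load(open(n+".pkl","rb"));c=cam(d)
    im=cv2.GaussianBlur(d["image"],(0,0),.7).astype(float);sat=im[...,2]-im[...,1]
    for lo_v,hi_v in((60,150),(70,120)):
      L=[]
      for v in range(lo_v,hi_v,3):
        for st in(-1,1):
            vals=sat[v][289+st*np.arange(35,85)]
            hi=np.median(vals[-8:]);lo=np.median(vals[:10]);k=int(np.argmax(vals>=(hi+lo)/2))
            if hi-lo>4 and k: L.append((289+st*(35+k-1+((hi+lo)/2-vals[k-1])/(vals[k]-vals[k-1])),v))
      def res(p):
        P=np.array([pix(c,p[2],*q) for q in L]);return (np.hypot(P[:,0]-p[0],P[:,1]-p[1])-.05)*1000
      f=least_squares(res,[.522,.046,.13],loss="soft_l1",f_scale=.3);print(n,len(L),f.x.round(4),np.abs(f.fun).mean().round(2))
      f=least_squares(lambda p:res([p[0],.0452,p[1]]),[.522,.13],loss="soft_l1",f_scale=.3);print("  fixed y",f.x.round(4))
f=lambda im:np.clip((cv2.resize(im[5:185,195:385],None,fx=3.2,fy=3.2,interpolation=cv2.INTER_CUBIC).astype(float)-50)*1.7,0,255).astype(np.uint8)
cv2.imwrite("pics/w5.png",f(d["image"]))
E
```

```text
w2 60 [0.5227 0.045  0.1371] 0.17
  fixed y [0.5226 0.1371]
w2 34 [0.5226 0.0453 0.1367] 0.12
  fixed y [0.5226 0.1368]
w3 60 [0.5228 0.0435 0.1249] 0.34
  fixed y [0.5226 0.1247]
w3 34 [0.5228 0.0436 0.1241] 0.09
  fixed y [0.5226 0.1223]
w5 60 [0.5229 0.0432 0.1142] 0.62
  fixed y [0.5225 0.1147]
w5 34 [0.5228 0.043  0.1135] 0.15
  fixed y [0.5226 0.1112]
```

View pics/w5.png

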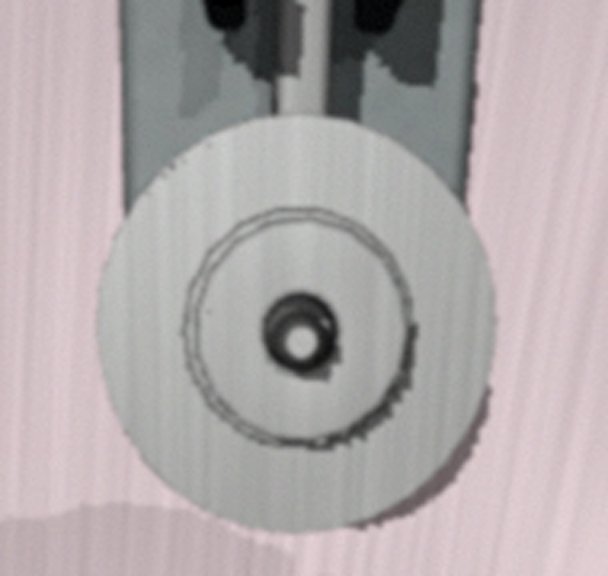

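Both discs are seated concentrically over the stem. The pan heights suggest about +0.01 rad. I'll check the needle from the dial side.

Request:
{"api": "play_rows", "payload": {
  "motion": "0 5 18.3 2 -4.5 39.7 0;0 5 18.3 2 -4.5 39.7 0;0 5 18.3 2 -4.5 39.7 0;0 5 18.3 2 -4.5 39.7 0;0 5 18.3 2 -4.5 39.7 0;0 5 18.3 2 -4.5 39.7 0;0 5 18.3 2 -4.5 39.7 0;0 5 18.3 2 -4.5 39.7 0;0 5 18.3 2 -4.5 39.7 0;0 5 18.3 2 -4.5 39.7 0"
}}

```text
t: 15.35
eef_pos: [0.5756, 0.1481, 0.2663]
tcp_rot: [-0.226, 0.627, 0.701, -0.253]
contact_force: [-0.6, -0.1, 0.7]
opening: 0.085
grasp_force: 0.0
```

```bash
python3 - <<'E'
import pickle
from h import *
from station import r
d=r.snapshot("wrist");s=r.state();pickle.dump((d,s),open("w6.pkl","wb"));print(s["eef_pos"],s["contact_force"],proj(cam(d),[.515,.153,.165]))
cv2.imwrite("pics/w6.png",cv2.convertScaleAbs(d["image"],alpha=1.6))
E
```

```text
[0.5755072  0.14814869 0.26649151] [-0.65209571 -0.79823671  0.72445195] [302.7219087  193.17889885]
```

View pics/w6.png

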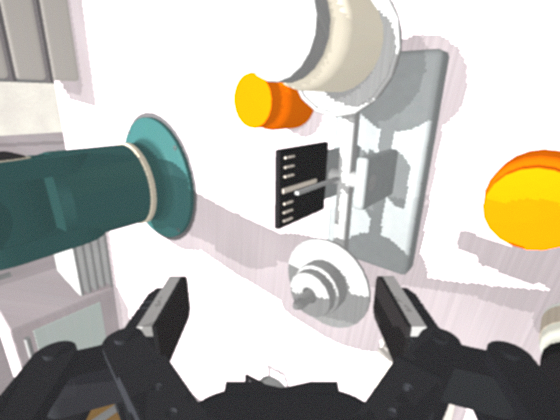

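The needle runs from about (350,178) to its tip at (297,193), just beside the central white mark at (283–318, about 188). I'll work out the tilt numerically.

```bash
python3 - <<'E'
import pickle
from h import *
d,s=pickle.load(open("w6.pkl","rb"));c=cam(d);g=cv2.cvtColor(d["image"],cv2.COLOR_BGR2GRAY)
print("     ",*range(278,352,3))
for v in range(168,206): print(v,*[f"{x:3d}" for x in g[v,278:352:3]])
yaw=.0  # balance yaw guess from stem/jar
for n in (.50,.51,.52,.53):
    print(n,[proj(c,[n,.153,z]).round(1) for z in(.10,.13,.165)], "per 2mm", (proj(c,[n,.155,.165])-proj(c,[n,.153,.165])).round(1))
E
```

```text
278 281 284 287 290 293 296 299 302 305 308 311 314 317 320 323 326 329 332 335 338 341 344 347 350
168  39  21 114  72  44  25  25  26  25  24  26  28  27  24  25  20  57  79  90  88  99 154 194 187 122
169  41  24  66  36  26  23  27  22  23  26  24  28  24  26  24  25  57  84  97  93 102 148 195 185 120
170  39  23  28  23  24  22  20  26  25  23  22  25  24  24  25  24  58  89 103  99 105 134 191 186 117
171  38  25  19  23  25  23  24  23  21  26  25  21  24  26  23  25  58  95 109 105 107 131 188 185 117
172  40  27  22  23  30  32  25  22  25  21  25  24  22  28  24  23  59 102 110 109 110 142 186 183 123
173  41  25  23  30  55  65  21  21  23  25  25  26  24  24  24  24  64 110 116 110 113 154 192 180 141
174  38  23  50  60  86  90  27  22  23  23  24  28  26  23  21  25  63 116 118 118 117 161 193 179 157
175  42  22 105  95 101  85  23  27  25  23  27  26  22  27  24  27  65 115 120 119 117 165 188 180 168
176  41  30 150 101  85  56  23  24  25  25  25  20  23  25  26  21  69 115 117 111 112 159 187 183 176
177  40  26 143  80  52  28  25  24  25  22  26  28  32  26  23 
[... 2630 characters left out ...]
9 128  86
203  37  31 157 100  72  31  22  25  26  25  25  26  20  20  22  88 225 203 169 158 128 194 186 125  87
204  37  34 160  70  42  24  25  25  27  24  21  26  25  24  28  87 223 199 171 155 128 195 187 123  90
205  38  27 111  38  21  24  26  24  25  25  26  27  24  26  28  84 218 189 170 155 136 193 186 121  89
0.5 [array([329.1, 175.6]), array([312. , 180.9]), array([288.6, 188.3])] per 2mm [ 0.2 -2.2]
0.51 [array([337.7, 178.1]), array([320.9, 183.7]), array([297.9, 191.5])] per 2mm [ 0.3 -2.3]
0.52 [array([346.7, 180.7]), array([330.2, 186.6]), array([307.6, 194.9])] per 2mm [ 0.3 -2.3]
0.53 [array([356. , 183.4]), array([339.9, 189.7]), array([317.8, 198.4])] per 2mm [ 0.3 -2.3]
```

The needle's image slope (-0.338) matches the vertical and the level mark (about -0.33), so the beam is level to within about 0.01 rad. This agrees with the pan heights. Handing in.

```bash
python3 -c "
from station import r
print(r.close_job())"
```

```text
the job is handed in; nothing more can be done
None
```

The 300 g and 150 g discs are on the stem and the beam measured level to within about 0.01 rad, putting the jar near 440 g; the 100 g and 50 g discs were left on their pegs, and the job is handed in (no verdict returned).

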